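Set the hammer forms on their sheet blanks

TASK

Set each of the four dark steel hammer forms flat on the aluminium blank of its own shape (round, square, rounded bar and L), centred and turned to match, so that an even rim of sheet shows all round, ready for clamping. Do not shift or tip the tin of rivets or the glue bottle.

Things in the scene. Friction and masses are not known exactly. Their poses are not given: they have to be found in the camera images.
- disc_form: Loose dark steel hammer form, a plate 18 mm thick, a round disc 60 mm in diameter. Pale wooden grip block on top, centred on the origin: 30 mm along x, 14 along y, z 18 to 50 mm; pinch across y. Origin: underside, below the grip; z up. 0.3 to 0.5 kg.
- square_form: Loose dark steel hammer form, a plate 18 mm thick, a square of 54 mm side, sides along x and y. Pale wooden grip block on top, centred on the origin: 30 mm along x, 14 along y, z 18 to 50 mm; pinch across y. Origin: underside, below the grip; z up. 0.3 to 0.5 kg.
- oblong_form: Loose dark steel hammer form, a plate 18 mm thick, a bar 84 mm long along x and 38 mm wide along y, with both ends fully rounded. Pale wooden grip block on top, centred on the origin: 30 mm along x, 14 along y, z 18 to 50 mm; pinch across y. Origin: underside, below the grip; z up. 0.3 to 0.5 kg.
- angle_form: Loose dark steel hammer form, a plate 18 mm thick, an L: legs 30 mm wide, 64 mm long outside, along +x and +y from the outer corner at x -26, y -20 mm (middle of its 64 mm outline: x +6, y +12). Pale wooden grip block on top, centred on the origin: 30 mm along x, 14 along y, z 18 to 50 mm; pinch across y. Origin: underside, below the grip; z up. 0.3 to 0.5 kg.
- disc_blank: Thin bright aluminium sheet blank, 3 mm thick, fixed flat on the bench, round, 76 mm in diameter: 8 mm larger than the disc form all round. Origin: centre of its underside, on the bench.
- square_blank: Thin bright aluminium sheet blank, 3 mm thick, fixed flat on the bench, a square of 70 mm side, sides along x and y: 8 mm larger than the square form all round. Origin: centre of its underside.
- oblong_blank: Thin bright aluminium sheet blank, 3 mm thick, fixed flat on the bench, 100 mm long along x, 54 mm wide along y, both ends fully rounded: 8 mm larger than the oblong form all round. Origin: centre of its underside.
- angle_blank: Thin bright aluminium sheet blank, 3 mm thick, fixed flat on the bench, an L: legs 46 mm wide, 80 mm long outside, along +x and +y from the outer corner at x -40, y -40 mm: 8 mm larger than the angle form all round. Origin: middle of its 80 mm square outline, underside. Rightly placed, the angle form has its origin at x -6, y -12 mm here and its axes parallel.
- rivet_tin: Loose open round steel tin, 52 mm in diameter and 34 mm tall, with copper rivets in it, standing among the forms and blanks; leave it alone. Origin: centre of its underside.
- glue_bottle: Loose small white glue bottle with an orange cap, 34 mm in diameter and 75 mm tall, standing upright among the forms and blanks; leave it alone. Origin: centre of its underside, z up.
Things that resemble listed ones, but are neither listed nor needed, are in the scene too. What is shaped like the disc_form but blue or pink is not meant. Leave any purple look-alike of the square_blank alone.

How it is judged:
At the end, for the whole second after the job is handed in: Each form lies flat (within 0.06 rad) and still on the blank of its own shape, centred within 8 mm (the L within 8.5 mm along each axis) and, but for the disc, turned to match the blank within 0.17 rad (the square in any of its four ways, the bar in either of its two, the L in its only way) (z of disc_form in the frame of disc_blank between 0.0015 and 0.006 m and angle between each of disc_form, square_form, oblong_form, angle_form's own z axis and vertical below 0.06 rad and linear speed of each of disc_form, square_form, oblong_form, angle_form below 0.02 m/s and angular speed of each of disc_form, square_form, oblong_form, angle_form below 0.15 rad/s and horizontal distance between disc_form and disc_blank below 0.008 m and z of square_form in the frame of square_blank between 0.0015 and 0.006 m and horizontal distance between square_form and square_blank below 0.008 m and (angle between the x axis of square_form and the x axis of square_blank, either way round below 0.17 rad or angle between the x axis of square_form and the y axis of square_blank, either way round below 0.17 rad) and z of oblong_form in the frame of oblong_blank between 0.0015 and 0.006 m and horizontal distance between oblong_form and oblong_blank below 0.008 m and angle between the x axis of oblong_form and the x axis of oblong_blank, either way round below 0.17 rad and z of angle_form in the frame of angle_blank between 0.0015 and 0.006 m and angle between the x axis of angle_form and the x axis of angle_blank, either way round below 0.17 rad and x of angle_form in the frame of angle_blank between -0.0145 and 0.0025 m and y of angle_form in the frame of angle_blank between -0.0205 and -0.0035 m and x of angle_blank in the frame of angle_form between -0.0025 and 0.0145 m and y of angle_blank in the frame of angle_form between 0.0035 and 0.0205 m); the robot touches nothing.
It fails at once if the tin of rivets is shifted by more than 20 mm or tipped (distance of rivet_tin from where it was at the start of the episode above 0.02 m or angle between rivet_tin's own z axis and vertical above 0.4 rad).
It fails at once if the glue bottle is shifted by more than 20 mm or tipped (distance of glue_bottle from where it was at the start of the episode above 0.02 m or angle between glue_bottle's own z axis and vertical above 0.4 rad).
It also fails if it takes over 104 s, if anything falls off the work surface, if the arm or the gripper's body presses on something with over 40 N, if the wrist force passes 120 N, or if a joint passes its speed limit or range.

ROBOT

A 6-joint arm with a two-finger parallel gripper is mounted at the origin on the work surface. World frame = base frame: x ahead of the robot, y to its left, z up, the work surface at z = 0. Lengths are in m, angles in rad, forces in N, time in s.
With the tool pointing down it reaches from about 0.4 to 0.925 m from the base axis. Payload 12.5 kg.
Tool frame: the origin (TCP) lies on the centre line of the jaws, within the pads' length; the fingertips stand 17 mm ahead of it and the grasp point (between the pads) lies 2 mm behind it; z points along the fingers, y is the line along which they close (so a half turn about z gives the same grasp; the last joint's range is limited). The gripper opens to 95 mm and grips with 3 to 60 N. Pads are 20 mm wide; open, the fingers measure 119 mm over their backs; the gripper's body (75 mm by 180 mm) begins 59 mm behind the grasp point.
Start: joints at [-1.342, 0.491, 1.559, -0, 1.092, -0.106], TCP at [0.205, -0.59, 0.232] pointing down, gripper open.
Joint ranges: [-3.1, 3.1], [-0.84, 2.19], [0.05, 2.79], [-1.13, 4.28], [0.06, 2.93], [-2.69, 2.69]. Speed limits (rad/s): [2.22, 2.22, 2.79, 3.14, 3.14, 3.14].

INTERFACE

Orientations are given as a unit quaternion [x, y, z, w].
In Python, from plant import ctrl gives the robot as it stands.
- The arm moves only by the shell command python3 -m pendant 'ROWS' [OPENING] [FORCE]. ROWS is JSON, a list of rows, each an object with "delta_pos": the shift along the world's x, y, z in mm, a list of three; "spin": the turn about the world's z in rad. A call has 1 to 10 rows; each row is the pose to reach, as a shift and turn from the pose commanded when the call began; what a row does not reach only later rows make up. A row lasts 1/12 s, in which the tool goes at most 41.7 mm and 7.16 degrees, less where a joint would pass 70% of its speed; a pose out of reach is approached as far as the arm can. A call with a gripper value outside its range is refused whole. OPENING is the opening, from -1 (shut) to 1 (fully open), set as the call begins (- or left out, the last holds). The fingers move at their own pace and stop on an object; FORCE is the grip in N (left out, the last holds). Time passes only in rows, so rows that repeat a pose let the fingers close. It gives the time, the measured TCP pose, the force, the opening and the grip force at its end, in the units of the state.
- ctrl.get_obs(): the state, without advancing time (a new reading comes with each control period).
- ctrl.read_camera(name): name is "scene" or "top"; returns the picture (384x512x3 uint8, blue, green, red); there is no depth.
- ctrl.camera_model(name): a dict with "fov_y" (degrees; the focal length in pixels is half the picture's height over the tangent of half this angle, whatever the lens; pixels are square), "cx", "cy" (the principal point, pixels), "rvec" (rotation vector, rad) and "tvec" (3), from world to camera coordinates, as OpenCV has them. Camera axes: x right, y down, z forward; pixel columns grow to the right and rows downward; lengths in m; the calibration is good to about 2 mm. A picture is of the moment at which its call begins. camera_model takes no time and is no camera call.
- ctrl.sign_off(): hands the job in; it is judged then, once.
The state is a dict: "t": time; "q": joint angles; "qvel": joint speeds; "effort": joint torques, N m; "ee_pos": TCP position; "tool_rot": TCP orientation; "ft_force": force on the tool from outside, world axes, zero at the start; "ft_torque": the same for the moment, N m; "width": finger opening in m; "gripper_force": force on a finger pad.
Only numpy, scipy, OpenCV 4.12 (cv2) and the standard library are available. Lean on these libraries where they do the work, as an engineer would, in place of code of your own. Each camera call takes 0.05 s, during which the arm holds its last target. There are 200 camera calls.

## Working session

There is one attempt and no reset: what is moved stays moved. The work goes in short steps, Python scripts to look and compute and a shell command to move; the robot and the scene stay as the last step left them, time stands still between calls to the robot, and variables do not carry over. Pictures are saved under pics/ and viewed, at most 14 in all, crops included, and the job is handed in when it is done.

```bash
mkdir -p pics; ls; python3 - <<'E'
from plant import ctrl
import cv2
for n in("top","scene"):
    cv2.imwrite(f"pics/{n}0.png",ctrl.read_camera(n)); print(n,ctrl.camera_model(n))
o=ctrl.get_obs();print(o["t"],o["ee_pos"],o["tool_rot"],o["width"])
E
```

```text
pics
top {'fov_y': 46.9351359687045, 'cx': 254.37610012585588, 'cy': 196.25220935947107, 'rvec': array([ 2.13317514, -2.13502549,  0.1836476 ]), 'tvec': array([-0.02558865,  0.53592242,  1.43775611])}
scene {'fov_y': 47.71757688566576, 'cx': 255.9784220597193, 'cy': 192.41025302125115, 'rvec': array([ 2.00219231,  1.51029525, -0.57051361]), 'tvec': array([-0.14382213, -0.34683523,  1.61683509])}
0.1 [ 0.20532119 -0.5900881   0.23112214] [ 9.86020445e-01  1.66623622e-01 -3.95910374e-05 -4.99364070e-04] 0.09510378554869899
```

View pics/top0.png

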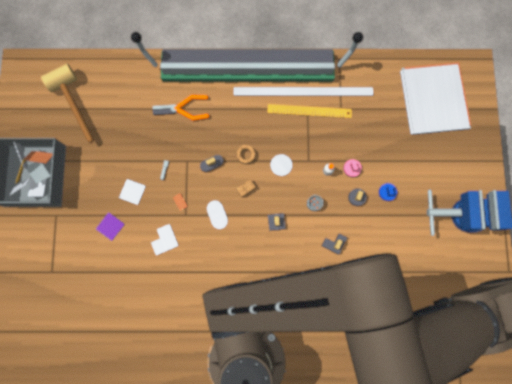

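View pics/scene0.png

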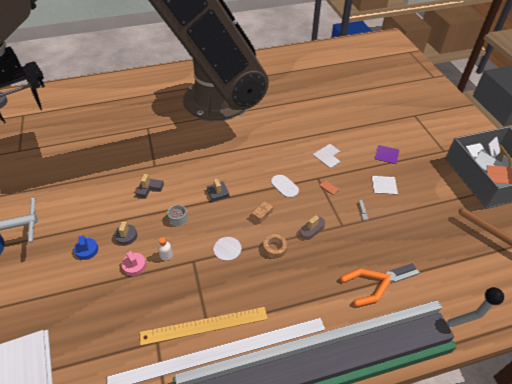

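Top picture. Disc form: dark (358,197); blue (388,191) and pink (352,168) are look-alikes, so not meant. Square form (277,222), bar form (212,163), L form (336,243). Blanks: disc (281,165), square white (132,191) with a purple look-alike at (110,227), bar (217,214), L (164,240). Tin (316,203), bottle (330,169). I'll check these in a close crop.

```bash
cat > h.py <<'E'
import numpy as np,cv2
from plant import ctrl
def cam(n):
    m=ctrl.camera_model(n);f=192/np.tan(np.radians(m["fov_y"]/2))
    K=np.array([[f,0,m["cx"]],[0,f,m["cy"]],[0,0,1]]);R=cv2.Rodrigues(np.array(m["rvec"]))[0]
    return K,R,np.array(m["tvec"])
def cast(n,uv,z):
    K,R,t=cam(n);uv=np.atleast_2d(np.array(uv,float))
    d=np.c_[uv,np.ones(len(uv))]@np.linalg.inv(K).T@R;c=-R.T@t
    return (c+d*((z-c[2])/d[:,2])[:,None])[:,:2]
def proj(n,p):
    K,R,t=cam(n);q=(np.atleast_2d(p)@R.T+t)@K.T;return q[:,:2]/q[:,2:]
def tri(uv1,uv2):
    P=[(lambda c:c[0]@np.c_[c[1],c[2]])(cam(n)) for n in("top","scene")]
    X=cv2.triangulatePoints(P[0],P[1],np.array(uv1,float).reshape(2,1),np.array(uv2,float).reshape(2,1));return (X[:3]/X[3]).ravel()
E
python3 - <<'E'
import cv2,numpy as np
from h import *
a=cv2.imread("pics/top0.png");b=cv2.imread("pics/scene0.png")
x=cv2.resize(a[145:260,195:405],None,fx=3.8,fy=3.8,interpolation=cv2.INTER_CUBIC)
cv2.imwrite("pics/c1.png",x[:600,:800])
x=cv2.resize(b[165:285,65:335],None,fx=2.9,fy=2.9,interpolation=cv2.INTER_CUBIC)
cv2.imwrite("pics/c2.png",x[:600,:800])
for n,im in(("top",a),("scene",b)):
    hsv=cv2.cvtColor(im,cv2.COLOR_BGR2HSV)
    roi=np.zeros(im.shape[:2],np.uint8)
    if n=="top": roi[145:260,95:405]=1
    else: roi[135:285,65:410]=1
    for nm,m in(("white",(hsv[...,1]<50)&(hsv[...,2]>170)),("dark",(hsv[...,2]<105)&(hsv[...,1]<110))):
        c,L,s,ce=cv2.connectedComponentsWithStats((m*roi).astype(np.uint8))
        for i in range(1,c):
            if s[i,4]>25: print(n,nm,s[i],ce[i].round(1),cast(n,ce[i],0.003 if nm=="white" else .018).round(4))
    for u,v in ([(212,160),(280,216),(358,195),(341,239),(212,166)] if n=="top" else [(218,185),(124,228),(145,180),(313,222)]): print(n,hsv[v-1:v+2,u-1:u+2].reshape(-1,3).tolist())
E
```

```text
top white [270 154  22  22 383] [280.8 164.6] [[ 0.6552 -0.1187]]
top white [160 160   8  19  64] [163.6 168.6] [[0.6412 0.2903]]
top white [323 164   9   9  45] [326.7 169. ] [[ 0.6394 -0.2785]]
top white [119 179  27  26 444] [131.9 191.4] [[0.5603 0.3971]]
top white [207 200  21  29 440] [216.8 214.2] [[0.4807 0.1026]]
top white [151 224  27  31 500] [164.3 239.9] [[0.3932 0.2795]]
top dark [206 159  18  12  95] [215.9 164.3] [[0.6528 0.1069]]
top dark [359 193   8  10  34] [363.3 198.2] [[ 0.5335 -0.3982]]
top dark [278 217   6  10  42] [281.4 221.7] [[ 0.4531 -0.1173]]
top dark [356 254  41   6 169] [379.7 257.1] [[ 0.334  -0.4447]]
top [[21, 112, 220], [22, 111, 225], [22, 111, 220], [22, 112, 226], [21, 117, 223], [21, 116, 216], [20, 118, 216], [20, 118, 204], [20, 119, 182]]
top [[132, 11, 118], [129, 22, 115], [117, 19, 119], [15, 26, 118], [113, 18, 114], [120, 20, 116], [17, 55, 134], [135, 15, 104], [113, 20, 104]]
top [[20, 103, 171], [21, 115, 210], [22, 113, 224], [20, 108, 186], [21, 116, 218], [22, 113, 227], [21, 113, 196], [22, 114, 221], [22, 115, 226]]
top [[160
[... 1171 characters left out ...]
[310.4 233.7] [[0.6845 0.1094]]
scene dark [391 264  19  12 114] [401.7 269.7] [[0.8552 0.2943]]
scene [[17, 112, 224], [17, 113, 226], [18, 114, 231], [17, 111, 227], [17, 112, 225], [17, 114, 225], [17, 113, 179], [17, 114, 150], [17, 115, 138]]
scene [[17, 110, 227], [17, 113, 194], [18, 111, 142], [17, 112, 224], [17, 112, 185], [17, 110, 144], [17, 113, 206], [17, 112, 161], [18, 113, 142]]
scene [[17, 111, 225], [17, 112, 205], [17, 110, 164], [17, 111, 234], [17, 112, 195], [17, 113, 145], [17, 113, 167], [17, 113, 160], [18, 113, 144]]
scene [[17, 113, 222], [17, 111, 219], [17, 112, 192], [17, 112, 225], [16, 112, 191], [16, 110, 149], [16, 110, 150], [15, 111, 142], [16, 113, 140]]
```

View pics/c1.png

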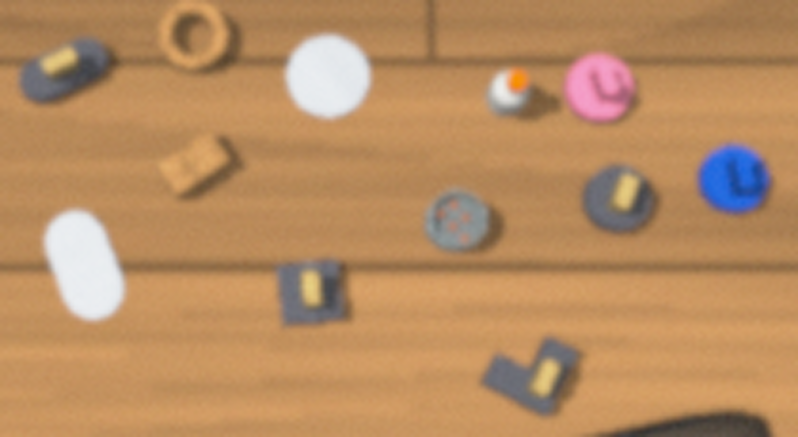

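View pics/c2.png

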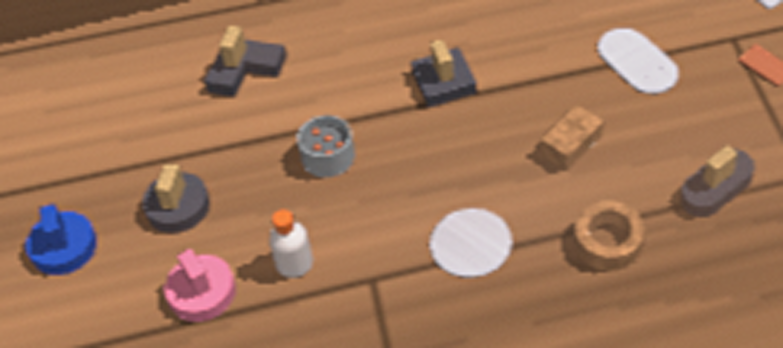

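Top crop: the dark disc form (at about 358,197 in the full picture) is right next to blue and pink look-alikes; the four dark forms with pale grips are confirmed. The scene crop agrees. Next I'll take sub-pixel contours for positions, angles and heights.

```bash
cat >> h.py <<'E'
def contour(im,box,kind):
    """sub-pixel contour (pixels) of the largest blob of a kind in box u0,v0,u1,v1"""
    u0,v0,u1,v1=box;S=8
    h=cv2.cvtColor(cv2.resize(im[v0:v1,u0:u1],None,fx=S,fy=S,interpolation=cv2.INTER_CUBIC),cv2.COLOR_BGR2HSV).astype(int)
    m={"white":(h[...,1]<80)&(h[...,2]>150),"plate":(h[...,1]<75)&(h[...,2]<150),
       "grip":(h[...,1]<135)&(h[...,1]>60)&(h[...,2]>185)}[kind].astype(np.uint8)
    m=cv2.morphologyEx(m,cv2.MORPH_OPEN,np.ones((7,7),np.uint8))
    cs=cv2.findContours(m,cv2.RETR_EXTERNAL,cv2.CHAIN_APPROX_NONE)[0]
    c=max(cs,key=cv2.contourArea)[:,0,:]
    return (c+.5)/S-.5+[u0,v0]
def cen(c):
    m=cv2.moments(c.astype(np.float32)[:,None]);return np.array([m["m10"],m["m01"]])/m["m00"]
def rect(p):
    (c,s,a)=cv2.minAreaRect((p*1000).astype(np.float32)[:,None])
    if s[0]<s[1]: s=s[::-1];a+=90
    return np.round(c,1),np.round(s,1),round(((a+90)%180)-90,1)
FT=dict(disc=(345,184,374,210),square=(264,210,292,234),oblong=(196,150,230,176),angle=(318,230,352,256))
FS=dict(disc=(110,217,140,249),square=(202,174,234,204),oblong=(296,212,330,242),angle=(130,170,168,200))
BT=dict(disc=(265,150,297,180),square=(114,175,150,208),oblong=(202,196,232,232),angle=(146,220,184,260))
BS=dict(disc=(208,230,248,266),square=(366,170,404,200),oblong=(266,170,304,202),angle=(308,140,346,172))
E
python3 - <<'E'
from h import *
a=cv2.imread("pics/top0.png");b=cv2.imread("pics/scene0.png")
for k in BT:
    ct,cs=contour(a,BT[k],"white"),contour(b,BS[k],"white")
    print("BLANK",k,"tri",(tri(cen(ct),cen(cs))*1000).round(1))
    for n,c in(("top",ct),("scene",cs)):
        p=cast(n,c,.003);print("  ",n,(cen(p)*1000).round(1),*rect(p))
        if k=="angle": print("   corners",cv2.approxPolyDP((p*1000).astype(np.float32)[:,None],9,True)[:,0].round().tolist())
for k in FT:
    ct,cs=contour(a,FT[k],"grip"),contour(b,FS[k],"grip")
    print("FORM",k,"tri",(tri(cen(ct),cen(cs))*1000).round(1))
    for n,c in(("top",ct),("scene",cs)):
        p=cast(n,c,.05);print("  grip",n,(cen(p)*1000).round(1),*rect(p))
    for n,im,B in(("top",a,FT),("scene",b,FS)):
        p=cast(n,contour(im,B[k],"plate"),.018);print("  plate",n,(cen(p)*1000).round(1),*rect(p))
        if k in("angle","square"): print("   corners",cv2.approxPolyDP((p*1000).astype(np.float32)[:,None],7,True)[:,0].round().tolist())
E
```

```text
BLANK disc tri [ 656.  -119.2    0.8]
   top [ 655.7 -118.9] [ 655.6 -118.7] [81.7 80.5] -0.4
   scene [ 656.7 -119.3] [ 656.7 -119.3] [79.  77.4] 74.0
BLANK square tri [560.9 398.5   0.8]
   top [560.5 397.3] [560.5 397.3] [77.6 77.5] -20.2
   scene [561.8 398.1] [562.  397.6] [75.7 74.2] -20.5
BLANK oblong tri [481.  103.5   1.3]
   top [481.  102.9] [480.6 103.2] [106.3  62.6] 22.8
   scene [481.3 103.3] [481.5 102.9] [104.3  59.1] 22.4
BLANK angle tri [393.3 280.5   1.3]
   top [393.4 279.8] [396.1 286.2] [87.3 87.2] -66.7
   corners [[449.0, 265.0], [435.0, 305.0], [401.0, 300.0], [386.0, 327.0], [343.0, 308.0], [374.0, 233.0]]
   scene [393.7 280.4] [396.5 286.8] [85.8 85.3] 23.5
   corners [[344.0, 309.0], [374.0, 234.0], [450.0, 264.0], [433.0, 307.0], [402.0, 298.0], [386.0, 327.0]]
FORM disc tri [ 561.8 -375.    76.1]
  grip top [ 566.9 -382.2] [ 561.1 -377.5] [97.8 34.1] 90.0
  grip scene [ 540.3 -378.4] [ 540.9 -378.2] [29.9 15.3] -17.5
  plate top [ 535.6 -374.5] [ 537.  -376.8] [61.3 59.2] 54.4
  plate scene [ 551.8 -376.7] [ 548.  -378.8] [67.2 60.2] 4.5
FORM square tr
[... 626 characters left out ...]
[28.9 13.5] -63.4
  plate top [655.2 121.3] [657.7 122.3] [84.8 42.5] -64.4
  plate scene [669.5 120.9] [663.5 124.2] [85.  43.4] -64.0
FORM angle tri [ 409.  -281.3  -14.1]
  grip top [ 403.6 -273.3] [ 401.1 -272.2] [88.1 32.8] -66.2
  grip scene [ 467.8 -274.9] [ 467.7 -282.3] [71.8 14.2] 84.0
  plate top [ 379.  -296.5] [ 386.6 -294. ] [66.1 65.2] 62.9
   corners [[399.0, -335.0], [412.0, -310.0], [387.0, -294.0], [396.0, -264.0], [373.0, -253.0], [346.0, -307.0]]
  plate scene [ 392.3 -294.7] [ 394.1 -295.6] [77.4 72. ] -27.0
   corners [[373.0, -254.0], [355.0, -290.0], [390.0, -306.0], [369.0, -320.0], [397.0, -337.0], [415.0, -335.0], [428.0, -312.0], [400.0, -294.0], [413.0, -266.0]]
```

```bash
sed -i 's/"grip":(.*$/"grip":(h[...,1]<128)\&(h[...,1]>75)\&(h[...,2]>180)}[kind].astype(np.uint8)/' h.py
cat >> h.py <<'E'
GT=dict(disc=(353,189,365,202),square=(271,213,284,228),oblong=(204,155,218,168),angle=(332,237,346,252))
GS=dict(disc=(117,218,133,236),square=(208,176,224,194),oblong=(303,212,324,232),angle=(136,170,153,190))
E
python3 - <<'E'
from h import *
a=cv2.imread("pics/top0.png");b=cv2.imread("pics/scene0.png")
for k in GT:
    ct,cs=contour(a,GT[k],"grip"),contour(b,GS[k],"grip")
    print("FORM",k,"px",cen(ct).round(1),cen(cs).round(1),"tri",(tri(cen(ct),cen(cs))*1000).round(1))
    for n,c in(("top",ct),("scene",cs)):
        p=cast(n,c,.05);print("  grip",n,(cen(p)*1000).round(1),*rect(p))
u0=[cv2.resize(a[v0:v1,w0:w1],(300,300),interpolation=cv2.INTER_NEAREST) for w0,v0,w1,v1 in FT.values()]
h=cv2.cvtColor(a,cv2.COLOR_BGR2HSV)
for k in("oblong","angle"):
    u,v,w,z=GT[k]
    for r in range(v,z): print(k,r,[f"{x[1]}/{x[2]}" for x in h[r,u:w]])
E
```

```text
FORM disc px [359.3 194.8] [122.3 225.5] tri [ 540.  -378.    49.2]
  grip top [ 539.9 -377.1] [ 539.7 -377. ] [29.1 14.5] -22.4
  grip scene [ 540.3 -378.4] [ 541.1 -378.2] [30.3 16. ] -17.3
FORM square px [276.3 220.2] [217.9 180.2] tri [454.2 -97.1  56.3]
  grip top [454.8 -98.7] [454.7 -98.6] [27.5 14.1] -0.5
  grip scene [448.4 -94.7] [447.6 -96.4] [45.2 30.6] -35.0
FORM oblong px [210.  160.2] [313.5 218.7] tri [659.6 124.6  48.9]
  grip top [659.3 124.3] [659.3 124.5] [30.3 14.8] -63.6
  grip scene [660.4 124.5] [660.2 124.8] [29.4 14.1] -63.4
FORM angle px [338.1 243.8] [143.9 177.1] tri [ 376.4 -301.8   50.1]
  grip top [ 376.5 -301. ] [ 376.6 -301.1] [29.9 14. ] -25.6
  grip scene [ 376.  -302.7] [ 375.3 -302.8] [30.6 16.6] -26.6
oblong 155 ['131/170', '135/170', '133/167', '133/167', '131/168', '129/168', '131/166', '124/166', '116/162', '104/154', '87/147', '60/136', '51/131', '44/132']
oblong 156 ['131/171', '134/170', '130/172', '132/168', '126/170', '124/168', '121/164', '104/165', '96/159', '76/151', '43/132', '15/119', '15/116', '11/114']
oblong 157 ['129/174', '134/
[... 3266 characters left out ...]
6', '116/214', '104/187', '85/129', '44/93', '81/104', '114/119', '125/133', '135/151']
angle 248 ['16/115', '5/112', '49/125', '87/144', '105/167', '109/189', '107/184', '89/152', '60/107', '64/99', '96/114', '121/124', '129/136', '131/156']
angle 249 ['16/113', '11/112', '7/112', '29/122', '55/130', '65/146', '65/137', '38/115', '36/99', '73/108', '110/125', '139/134', '130/153', '130/174']
angle 250 ['16/113', '14/112', '16/112', '11/113', '5/113', '9/112', '9/114', '9/108', '34/111', '87/120', '120/140', '132/159', '133/175', '132/195']
angle 251 ['74/134', '40/121', '14/112', '9/110', '18/114', '20/117', '19/120', '11/111', '44/116', '97/126', '129/150', '133/180', '133/196', '131/204']
```

Forms from two views (grip tops about 49–50 mm high). I list the place, then the angle:

| Form | x, y (mm) | Angle (°) |
|---|---|---|
| disc | 540, -378 | -20 |
| square | 454.7, -98.6 | 4 |
| bar | 659.6, 124.5 | -63.6 |
| L | 376.4, -301.8 | -26.5 |

Targets:

| Form | x, y (mm) | Angle (°) |
|---|---|---|
| disc | 656.2, -119 | any |
| square | 561.2, 397.6 | -20.3 |
| bar | 481.1, 103.1 | 22.6 |
| L | 395.6, 273.1 | 23.4 |

I start with the disc.

```bash
python3 -m pendant '[{"delta_pos":[335,212,-80],"spin":-0.685},{"delta_pos":[335,212,-80],"spin":-0.685},{"delta_pos":[335,212,-80],"spin":-0.685},{"delta_pos":[335,212,-80],"spin":-0.685},{"delta_pos":[335,212,-80],"spin":-0.685},{"delta_pos":[335,212,-80],"spin":-0.685},{"delta_pos":[335,212,-80],"spin":-0.685},{"delta_pos":[335,212,-80],"spin":-0.685},{"delta_pos":[335,212,-80],"spin":-0.685},{"delta_pos":[335,212,-80],"spin":-0.685}]' 0.1 40
python3 -m pendant '[{"delta_pos":[0,0,0],"spin":0},{"delta_pos":[0,0,0],"spin":0}]'
```

```text
t: 0.93
ee_pos: [0.5421, -0.3765, 0.1508]
tool_rot: [0.985, -0.174, -0.0, -0.0]
ft_force: [1.0, 0.2, 0.2]
width: 0.0525
gripper_force: 0.0
t: 1.1
ee_pos: [0.5415, -0.3766, 0.1505]
tool_rot: [0.985, -0.173, -0.001, -0.0]
ft_force: [-0.2, 0.2, -0.2]
width: 0.0521
gripper_force: 0.0
```

```bash
python3 -m pendant '[{"delta_pos":[-1,-1,-35],"spin":0},{"delta_pos":[-1,-1,-70],"spin":0},{"delta_pos":[-1,-1,-95],"spin":0},{"delta_pos":[-1,-1,-111],"spin":0},{"delta_pos":[-1,-1,-111],"spin":0},{"delta_pos":[-1,-1,-111],"spin":0}]'
python3 -m pendant '[{"delta_pos":[0,0,0],"spin":0},{"delta_pos":[0,0,0],"spin":0},{"delta_pos":[0,0,0],"spin":0},{"delta_pos":[0,0,0],"spin":0},{"delta_pos":[0,0,0],"spin":0},{"delta_pos":[0,0,0],"spin":0}]' -1 40
```

```text
t: 1.6
ee_pos: [0.5385, -0.38, 0.0405]
tool_rot: [0.985, -0.175, -0.001, -0.0]
ft_force: [0.3, 0.1, 0.9]
width: 0.0522
gripper_force: 0.0
t: 2.1
ee_pos: [0.5395, -0.3793, 0.0411]
tool_rot: [0.985, -0.174, 0.0, 0.0]
ft_force: [1.3, 2.0, 0.7]
width: 0.018
gripper_force: 0.8
```

```bash
python3 -m pendant '[{"delta_pos":[0,0,0],"spin":0},{"delta_pos":[0,0,0],"spin":0},{"delta_pos":[0,0,0],"spin":0},{"delta_pos":[0,0,15],"spin":0},{"delta_pos":[0,0,40],"spin":0},{"delta_pos":[0,0,75],"spin":0},{"delta_pos":[0,0,100],"spin":0},{"delta_pos":[0,0,110],"spin":0},{"delta_pos":[0,0,110],"spin":0},{"delta_pos":[0,0,110],"spin":0}]' -1 40
```

```text
t: 2.93
ee_pos: [0.539, -0.3791, 0.1495]
tool_rot: [0.985, -0.174, -0.0, -0.0]
ft_force: [-0.2, -0.4, -3.8]
width: 0.0138
gripper_force: 40.0
```

```bash
python3 -m pendant '[{"delta_pos":[6,13,0],"spin":0},{"delta_pos":[18,40,0],"spin":0},{"delta_pos":[33,73,0],"spin":0},{"delta_pos":[49,109,0],"spin":0},{"delta_pos":[65,145,0],"spin":0},{"delta_pos":[81,181,0],"spin":0},{"delta_pos":[96,214,0],"spin":0},{"delta_pos":[108,241,0],"spin":0},{"delta_pos":[116,258,0],"spin":0},{"delta_pos":[117,260,0],"spin":0}]'
python3 -m pendant '[{"delta_pos":[0,0,0],"spin":0},{"delta_pos":[0,0,-25],"spin":0},{"delta_pos":[0,0,-55],"spin":0},{"delta_pos":[0,0,-80],"spin":0},{"delta_pos":[0,0,-95],"spin":0},{"delta_pos":[0,0,-100],"spin":0},{"delta_pos":[0,0,-100],"spin":0}]'
```

```text
t: 3.77
ee_pos: [0.6568, -0.1149, 0.1482]
tool_rot: [0.985, -0.172, -0.002, -0.0]
ft_force: [0.2, 0.1, -3.5]
width: 0.0137
gripper_force: 40.0
t: 4.35
ee_pos: [0.6552, -0.12, 0.0487]
tool_rot: [0.985, -0.175, -0.002, -0.0]
ft_force: [-0.1, 0.4, -3.8]
width: 0.0133
gripper_force: 40.0
```

```bash
python3 -m pendant '[{"delta_pos":[0,0,-2],"spin":0},{"delta_pos":[0,0,-4],"spin":0},{"delta_pos":[0,0,-5.5],"spin":0},{"delta_pos":[0,0,-5.5],"spin":0},{"delta_pos":[0,0,-5.5],"spin":0}]'
```

```text
t: 4.77
ee_pos: [0.6565, -0.1193, 0.0457]
tool_rot: [0.985, -0.174, 0.0, 0.0]
ft_force: [0.5, -0.0, -2.8]
width: 0.0135
gripper_force: 40.0
```

```bash
python3 -m pendant '[{"delta_pos":[0,0,-1],"spin":0},{"delta_pos":[0,0,-2],"spin":0},{"delta_pos":[0,0,-2],"spin":0},{"delta_pos":[0,0,-2],"spin":0}]'; python3 -c "
from plant import ctrl;o=ctrl.get_obs();print(o['ee_pos'],o['ft_force'])"
```

```text
t: 5.1
ee_pos: [0.6566, -0.1193, 0.0439]
tool_rot: [0.985, -0.174, 0.0, 0.0]
ft_force: [-2.2, 0.4, 6.1]
width: 0.0139
gripper_force: 40.0
[ 0.65660976 -0.11932699  0.04394614] [-2.15575075  0.4391596   6.10945637]
```

Contact at about z = 44. I release, rise, and head above the square form (454.7, -98.6, heading 4°).

```bash
python3 -m pendant '[{"delta_pos":[0,0,0],"spin":0},{"delta_pos":[0,0,0],"spin":0},{"delta_pos":[0,0,0],"spin":0},{"delta_pos":[0,0,0],"spin":0},{"delta_pos":[0,0,15],"spin":0},{"delta_pos":[0,0,45],"spin":0},{"delta_pos":[0,0,75],"spin":0},{"delta_pos":[0,0,75],"spin":0}]' 0.1
python3 -m pendant '[{"delta_pos":[-202,20.5,0],"spin":0.42},{"delta_pos":[-202,20.5,0],"spin":0.42},{"delta_pos":[-202,20.5,0],"spin":0.42},{"delta_pos":[-202,20.5,0],"spin":0.42},{"delta_pos":[-202,20.5,0],"spin":0.42},{"delta_pos":[-202,20.5,0],"spin":0.42},{"delta_pos":[-202,20.5,0],"spin":0.42},{"delta_pos":[-202,20.5,0],"spin":0.42},{"delta_pos":[-202,20.5,0],"spin":0.42},{"delta_pos":[-202,20.5,0],"spin":0.42}]'
python3 - <<'E'
from h import *
a=ctrl.read_camera("scene");cv2.imwrite("pics/s1.png",a)
c=contour(a,(205,228,250,266),"white");print((cen(cast("scene",c,.003))*1000).round(1))
cv2.imwrite("pics/c3.png",cv2.resize(a[160:280,180:340],None,fx=3,fy=3,interpolation=cv2.INTER_CUBIC))
E
```

```text
t: 5.77
ee_pos: [0.6586, -0.1198, 0.1237]
tool_rot: [0.985, -0.174, 0.004, 0.0]
ft_force: [1.6, 0.3, 1.0]
width: 0.0521
gripper_force: 0.0
t: 6.6
ee_pos: [0.4553, -0.099, 0.118]
tool_rot: [0.999, 0.035, 0.0, 0.0]
ft_force: [-0.3, -0.4, -0.1]
width: 0.0524
gripper_force: 0.0
[ 674.4 -103.4]
```

View pics/c3.png

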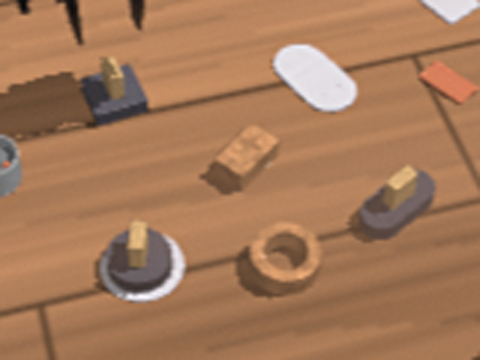

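The scene crop shows the disc form on its round blank with a rim all round, at about (140,262) in the crop. Next, the square.

```bash
python3 -m pendant '[{"delta_pos":[0,0,-25],"spin":0},{"delta_pos":[0,0,-55],"spin":0},{"delta_pos":[0,0,-72],"spin":0},{"delta_pos":[0,0,-78],"spin":0},{"delta_pos":[0,0,-78],"spin":0},{"delta_pos":[0,0,-78],"spin":0}]'
python3 -m pendant '[{"delta_pos":[0,0,0],"spin":0},{"delta_pos":[0,0,0],"spin":0},{"delta_pos":[0,0,0],"spin":0},{"delta_pos":[0,0,0],"spin":0},{"delta_pos":[0,0,0],"spin":0},{"delta_pos":[0,0,0],"spin":0},{"delta_pos":[0,0,0],"spin":0},{"delta_pos":[0,0,0],"spin":0}]' -1 40
python3 -m pendant '[{"delta_pos":[0,0,0],"spin":0},{"delta_pos":[0,0,15],"spin":0},{"delta_pos":[0,0,40],"spin":0},{"delta_pos":[0,0,70],"spin":0},{"delta_pos":[0,0,85],"spin":0},{"delta_pos":[0,0,90],"spin":0},{"delta_pos":[0,0,90],"spin":0}]'
```

```text
t: 7.15
ee_pos: [0.4547, -0.0989, 0.0404]
tool_rot: [0.999, 0.035, -0.0, 0.0]
ft_force: [0.2, 0.5, 0.5]
width: 0.0528
gripper_force: 0.0
t: 7.82
ee_pos: [0.4544, -0.0989, 0.0403]
tool_rot: [0.999, 0.035, 0.0, 0.0]
ft_force: [-1.9, 0.5, 4.4]
width: 0.014
gripper_force: 40.0
t: 8.4
ee_pos: [0.4545, -0.0988, 0.1307]
tool_rot: [0.999, 0.035, 0.001, 0.0]
ft_force: [-0.6, 0.1, -4.4]
width: 0.0139
gripper_force: 40.0
```

```bash
python3 -m pendant '[{"delta_pos":[3,15,0],"spin":-0.02},{"delta_pos":[9,42,0],"spin":-0.06},{"delta_pos":[16,75,0],"spin":-0.11},{"delta_pos":[24,111,0],"spin":-0.16},{"delta_pos":[32,147,0],"spin":-0.21},{"delta_pos":[40,184,0],"spin":-0.26},{"delta_pos":[47,220,0],"spin":-0.31},{"delta_pos":[55,257,0],"spin":-0.36},{"delta_pos":[63,293,0],"spin":-0.41},{"delta_pos":[71,330,0],"spin":-0.424}]'
python3 -m pendant '[{"delta_pos":[8,36,0],"spin":0},{"delta_pos":[16,73,0],"spin":0},{"delta_pos":[23,107,0],"spin":0},{"delta_pos":[29,135,0],"spin":0},{"delta_pos":[33,155,0],"spin":0},{"delta_pos":[35.5,166,0],"spin":0},{"delta_pos":[35.5,166,0],"spin":0},{"delta_pos":[35.5,166,0],"spin":0},{"delta_pos":[35.5,166,0],"spin":0}]'
```

```text
t: 9.23
ee_pos: [0.5247, 0.2329, 0.128]
tool_rot: [0.984, -0.178, -0.001, 0.001]
ft_force: [1.2, -0.5, -3.5]
width: 0.0139
gripper_force: 40.0
t: 9.98
ee_pos: [0.5606, 0.3958, 0.1292]
tool_rot: [0.984, -0.177, -0.001, 0.001]
ft_force: [-0.9, -0.5, -3.2]
width: 0.0136
gripper_force: 40.0
```

```bash
python3 -m pendant '[{"delta_pos":[0.6,1.5,-25],"spin":0},{"delta_pos":[0.6,1.5,-55],"spin":0},{"delta_pos":[0.6,1.5,-75],"spin":0},{"delta_pos":[0.6,1.5,-80],"spin":0},{"delta_pos":[0.6,1.5,-83],"spin":0},{"delta_pos":[0.6,1.5,-85.5],"spin":0},{"delta_pos":[0.6,1.5,-85.5],"spin":0},{"delta_pos":[0.6,1.5,-85.5],"spin":0}]'
```

```text
t: 10.65
ee_pos: [0.562, 0.3988, 0.046]
tool_rot: [0.984, -0.176, 0.001, -0.001]
ft_force: [-0.9, 1.0, -3.6]
width: 0.0137
gripper_force: 40.0
```

```bash
python3 -m pendant '[{"delta_pos":[-0.5,-0.5,-1.5],"spin":0},{"delta_pos":[-0.5,-0.5,-2.5],"spin":0},{"delta_pos":[-0.5,-0.5,-2.5],"spin":0},{"delta_pos":[-0.5,-0.5,-2.5],"spin":0}]'
```

```text
t: 10.98
ee_pos: [0.5613, 0.3984, 0.0434]
tool_rot: [0.984, -0.176, 0.001, -0.0]
ft_force: [-1.5, -1.7, 7.0]
width: 0.014
gripper_force: 40.0
```

```bash
python3 -m pendant '[{"delta_pos":[0,0,0],"spin":0},{"delta_pos":[0,0,0],"spin":0},{"delta_pos":[0,0,0],"spin":0},{"delta_pos":[0,0,0],"spin":0},{"delta_pos":[0,0,15],"spin":0},{"delta_pos":[0,0,45],"spin":0},{"delta_pos":[0,0,75],"spin":0},{"delta_pos":[0,0,75],"spin":0}]' 0.1
python3 -m pendant '[{"delta_pos":[98,-274,0],"spin":1.2},{"delta_pos":[98,-274,0],"spin":1.2},{"delta_pos":[98,-274,0],"spin":1.2},{"delta_pos":[98,-274,0],"spin":1.2},{"delta_pos":[98,-274,0],"spin":1.2},{"delta_pos":[98,-274,0],"spin":1.2},{"delta_pos":[98,-274,0],"spin":1.2},{"delta_pos":[98,-274,0],"spin":1.2},{"delta_pos":[98,-274,0],"spin":1.2},{"delta_pos":[98,-274,0],"spin":1.2}]'
python3 -m pendant '[{"delta_pos":[0,0,0],"spin":1.184},{"delta_pos":[0,0,0],"spin":1.184},{"delta_pos":[0,0,0],"spin":1.184},{"delta_pos":[0,0,0],"spin":1.184},{"delta_pos":[0,0,0],"spin":1.184},{"delta_pos":[0,0,0],"spin":1.184},{"delta_pos":[0,0,0],"spin":1.184},{"delta_pos":[0,0,0],"spin":1.184},{"delta_pos":[0,0,0],"spin":1.184},{"delta_pos":[0,0,0],"spin":1.184}]'
python3 -c "
from plant import ctrl;import numpy as np;o=ctrl.get_obs();r=o['tool_rot'];print(o['ee_pos'],2*np.degrees(np.arctan2(r[1],r[0])))"
```

```text
t: 11.65
ee_pos: [0.5629, 0.3994, 0.1229]
tool_rot: [0.984, -0.176, 0.003, -0.003]
ft_force: [0.8, 0.2, 0.7]
width: 0.0521
gripper_force: 0.0
t: 12.48
ee_pos: [0.6593, 0.1228, 0.1167]
tool_rot: [0.911, 0.413, -0.0, -0.0]
ft_force: [-0.6, 0.2, 0.0]
width: 0.0522
gripper_force: 0.0
t: 13.32
ee_pos: [0.6589, 0.1242, 0.1168]
tool_rot: [0.525, 0.851, -0.0, -0.0]
ft_force: [-0.5, 0.2, 0.3]
width: 0.0525
gripper_force: 0.0
[0.65894606 0.12418053 0.11679146] 116.70654026023617
```

```bash
python3 -m pendant '[{"delta_pos":[0.5,0,-25],"spin":0},{"delta_pos":[0.5,0,-55],"spin":0},{"delta_pos":[0.5,0,-71],"spin":0},{"delta_pos":[0.5,0,-76.5],"spin":0},{"delta_pos":[0.5,0,-76.5],"spin":0},{"delta_pos":[0.5,0,-76.5],"spin":0}]'
python3 -m pendant '[{"delta_pos":[0,0,0],"spin":0},{"delta_pos":[0,0,0],"spin":0},{"delta_pos":[0,0,0],"spin":0},{"delta_pos":[0,0,0],"spin":0},{"delta_pos":[0,0,0],"spin":0},{"delta_pos":[0,0,0],"spin":0},{"delta_pos":[0,0,0],"spin":0},{"delta_pos":[0,0,0],"spin":0}]' -1 40
python3 -m pendant '[{"delta_pos":[0,0,0],"spin":0},{"delta_pos":[0,0,15],"spin":0},{"delta_pos":[0,0,40],"spin":0},{"delta_pos":[0,0,70],"spin":0},{"delta_pos":[0,0,85],"spin":0},{"delta_pos":[0,0,90],"spin":0},{"delta_pos":[0,0,90],"spin":0}]'
```

```text
t: 13.82
ee_pos: [0.6599, 0.1242, 0.0412]
tool_rot: [0.528, 0.849, 0.0, 0.0]
ft_force: [-0.5, -0.1, -0.5]
width: 0.0527
gripper_force: 0.0
t: 14.48
ee_pos: [0.6598, 0.1243, 0.0409]
tool_rot: [0.528, 0.849, 0.0, 0.0]
ft_force: [1.2, 0.3, 1.6]
width: 0.0138
gripper_force: 40.0
t: 15.07
ee_pos: [0.6595, 0.1242, 0.1313]
tool_rot: [0.528, 0.849, 0.0, 0.0]
ft_force: [-0.3, 0.8, -4.4]
width: 0.0138
gripper_force: 40.0
```

```bash
python3 -m pendant '[{"delta_pos":[-8,-1,0],"spin":-0.08},{"delta_pos":[-26,-3,0],"spin":-0.2},{"delta_pos":[-50,-6,0],"spin":-0.32},{"delta_pos":[-76,-9,0],"spin":-0.44},{"delta_pos":[-102,-12,0],"spin":-0.56},{"delta_pos":[-128,-15,0],"spin":-0.68},{"delta_pos":[-150,-18,0],"spin":-0.8},{"delta_pos":[-167,-20,0],"spin":-0.92},{"delta_pos":[-176,-21,0],"spin":-1.04},{"delta_pos":[-178.5,-21.2,0],"spin":-1.16}]'
python3 -m pendant '[{"delta_pos":[0,0,0],"spin":-0.12},{"delta_pos":[0,0,0],"spin":-0.24},{"delta_pos":[0,0,0],"spin":-0.35},{"delta_pos":[0,0,0],"spin":-0.44},{"delta_pos":[0,0,0],"spin":-0.474},{"delta_pos":[0,0,0],"spin":-0.474},{"delta_pos":[0,0,0],"spin":-0.474},{"delta_pos":[0,0,0],"spin":-0.474}]'
python3 -c "
from plant import ctrl;import numpy as np;o=ctrl.get_obs();r=o['tool_rot'];print(o['ee_pos'],2*np.degrees(np.arctan2(r[1],r[0])))"
```

```text
t: 15.9
ee_pos: [0.4784, 0.1028, 0.1293]
tool_rot: [0.908, 0.419, -0.002, -0.001]
ft_force: [-0.1, 0.6, -3.2]
width: 0.0141
gripper_force: 40.0
t: 16.57
ee_pos: [0.4806, 0.1029, 0.13]
tool_rot: [0.98, 0.197, -0.001, -0.0]
ft_force: [0.5, -0.4, -3.1]
width: 0.0131
gripper_force: 40.0
[0.48061912 0.10293901 0.12996688] 22.76126226541816
```

```bash
python3 -m pendant '[{"delta_pos":[0.3,0,-25],"spin":0},{"delta_pos":[0.3,0,-55],"spin":0},{"delta_pos":[0.3,0,-75],"spin":0},{"delta_pos":[0.3,0,-81],"spin":0},{"delta_pos":[0.3,0,-84],"spin":0},{"delta_pos":[0.3,0,-86.5],"spin":0},{"delta_pos":[0.3,0,-86.5],"spin":0},{"delta_pos":[0.3,0,-86.5],"spin":0}]'
```

```text
t: 17.23
ee_pos: [0.4818, 0.103, 0.045]
tool_rot: [0.98, 0.197, 0.001, 0.0]
ft_force: [-0.2, 0.1, -2.8]
width: 0.0142
gripper_force: 40.0
```

```bash
python3 -m pendant '[{"delta_pos":[-0.5,0,-1],"spin":0},{"delta_pos":[-0.5,0,-1.7],"spin":0},{"delta_pos":[-0.5,0,-1.7],"spin":0},{"delta_pos":[-0.5,0,-1.7],"spin":0}]'
```

```text
t: 17.57
ee_pos: [0.4813, 0.1031, 0.0438]
tool_rot: [0.98, 0.197, 0.001, 0.0]
ft_force: [-1.3, 0.3, 11.0]
width: 0.014
gripper_force: 40.0
```

```bash
python3 -m pendant '[{"delta_pos":[0,0,0],"spin":0},{"delta_pos":[0,0,0],"spin":0},{"delta_pos":[0,0,0],"spin":0},{"delta_pos":[0,0,0],"spin":0},{"delta_pos":[0,0,15],"spin":0},{"delta_pos":[0,0,45],"spin":0},{"delta_pos":[0,0,75],"spin":0},{"delta_pos":[0,0,75],"spin":0}]' 0.1
python3 -m pendant '[{"delta_pos":[-105,-405,0],"spin":-0.859},{"delta_pos":[-105,-405,0],"spin":-0.859},{"delta_pos":[-105,-405,0],"spin":-0.859},{"delta_pos":[-105,-405,0],"spin":-0.859},{"delta_pos":[-105,-405,0],"spin":-0.859},{"delta_pos":[-105,-405,0],"spin":-0.859},{"delta_pos":[-105,-405,0],"spin":-0.859},{"delta_pos":[-105,-405,0],"spin":-0.859},{"delta_pos":[-105,-405,0],"spin":-0.859},{"delta_pos":[-105,-405,0],"spin":-0.859}]'
python3 -m pendant '[{"delta_pos":[-4,-14,0],"spin":0},{"delta_pos":[-4,-14,0],"spin":0},{"delta_pos":[-4,-14,0],"spin":0},{"delta_pos":[-4,-14,0],"spin":0}]'
python3 -c "
from plant import ctrl;import numpy as np;o=ctrl.get_obs();r=o['tool_rot'];print(o['ee_pos'],2*np.degrees(np.arctan2(r[1],r[0])))"
```

```text
t: 18.23
ee_pos: [0.4825, 0.1032, 0.1216]
tool_rot: [0.98, 0.197, 0.003, 0.0]
ft_force: [1.0, -0.0, 0.3]
width: 0.0514
gripper_force: 0.0
t: 19.07
ee_pos: [0.3751, -0.3023, 0.1171]
tool_rot: [0.973, -0.23, -0.0, -0.0]
ft_force: [1.4, -0.0, 0.8]
width: 0.0524
gripper_force: 0.0
t: 19.4
ee_pos: [0.3721, -0.3133, 0.1171]
tool_rot: [0.973, -0.229, -0.0, -0.0]
ft_force: [-0.1, 1.2, 0.5]
width: 0.0523
gripper_force: 0.0
[ 0.37214835 -0.31326477  0.11712498] -26.5199788565655
```

```bash
python3 -m pendant '[{"delta_pos":[4,14,-30],"spin":0},{"delta_pos":[4,14,-50],"spin":0},{"delta_pos":[4,14,-50],"spin":0},{"delta_pos":[4,14,-50],"spin":0}]'
python3 -m pendant '[{"delta_pos":[0,0,0],"spin":0},{"delta_pos":[0,0,0],"spin":0}]'
```

```text
t: 19.73
ee_pos: [0.3765, -0.299, 0.0672]
tool_rot: [0.974, -0.229, -0.001, -0.001]
ft_force: [0.0, -0.2, 0.4]
width: 0.0523
gripper_force: 0.0
t: 19.9
ee_pos: [0.3768, -0.3005, 0.0686]
tool_rot: [0.973, -0.229, 0.001, 0.001]
ft_force: [-0.4, 0.5, 0.7]
width: 0.0521
gripper_force: 0.0
```

```bash
python3 -m pendant '[{"delta_pos":[0,-1,-18],"spin":0},{"delta_pos":[0,-1,-27.5],"spin":0},{"delta_pos":[0,-1,-27.5],"spin":0},{"delta_pos":[0,-1,-27.5],"spin":0}]'
python3 -m pendant '[{"delta_pos":[0,0,0],"spin":0},{"delta_pos":[0,0,0],"spin":0},{"delta_pos":[0,0,0],"spin":0},{"delta_pos":[0,0,0],"spin":0},{"delta_pos":[0,0,0],"spin":0},{"delta_pos":[0,0,0],"spin":0},{"delta_pos":[0,0,0],"spin":0},{"delta_pos":[0,0,0],"spin":0}]' -1 60
python3 -m pendant '[{"delta_pos":[0,0,0],"spin":0},{"delta_pos":[0,0,15],"spin":0},{"delta_pos":[0,0,40],"spin":0},{"delta_pos":[0,0,70],"spin":0},{"delta_pos":[0,0,85],"spin":0},{"delta_pos":[0,0,90],"spin":0},{"delta_pos":[0,0,90],"spin":0}]'
```

```text
t: 20.23
ee_pos: [0.3761, -0.3013, 0.0401]
tool_rot: [0.973, -0.23, -0.0, -0.0]
ft_force: [0.6, -0.0, 0.3]
width: 0.0524
gripper_force: 0.0
t: 20.9
ee_pos: [0.3762, -0.3013, 0.04]
tool_rot: [0.973, -0.229, -0.0, 0.0]
ft_force: [-1.3, 0.1, 3.1]
width: 0.0135
gripper_force: 60.0
t: 21.48
ee_pos: [0.3764, -0.3015, 0.1306]
tool_rot: [0.973, -0.23, 0.001, 0.001]
ft_force: [-0.5, -0.1, -3.6]
width: 0.0135
gripper_force: 60.0
```

```bash
python3 -m pendant '[{"delta_pos":[5,12,0],"spin":0.03},{"delta_pos":[15,35,0],"spin":0.08},{"delta_pos":[29,65,0],"spin":0.13},{"delta_pos":[43,98,0],"spin":0.18},{"delta_pos":[55,131,0],"spin":0.23},{"delta_pos":[66,164,0],"spin":0.28},{"delta_pos":[75,197,0],"spin":0.33},{"delta_pos":[82,230,0],"spin":0.38},{"delta_pos":[87,262,0],"spin":0.43},{"delta_pos":[90,294,0],"spin":0.48}]'
python3 -m pendant '[{"delta_pos":[-1,33,0],"spin":0.05},{"delta_pos":[-4,66,0],"spin":0.1},{"delta_pos":[-10,99,0],"spin":0.15},{"delta_pos":[-18,132,0],"spin":0.2},{"delta_pos":[-28,164,0],"spin":0.25},{"delta_pos":[-39,195,0],"spin":0.3},{"delta_pos":[-51,226,0],"spin":0.34},{"delta_pos":[-60,252,0],"spin":0.37},{"delta_pos":[-67,270,0],"spin":0.39},{"delta_pos":[-71,280.5,0],"spin":0.391}]'
python3 -m pendant '[{"delta_pos":[0,0,0],"spin":0},{"delta_pos":[0,0,0],"spin":0},{"delta_pos":[0,0,0],"spin":0}]'
python3 -c "
from plant import ctrl;import numpy as np;o=ctrl.get_obs();r=o['tool_rot'];print(o['ee_pos'],2*np.degrees(np.arctan2(r[1],r[0])))"
```

```text
t: 22.32
ee_pos: [0.4659, -0.0056, 0.1284]
tool_rot: [1.0, 0.01, -0.001, -0.0]
ft_force: [1.1, -0.9, -3.5]
width: 0.0137
gripper_force: 60.0
t: 23.15
ee_pos: [0.3938, 0.2746, 0.1284]
tool_rot: [0.979, 0.204, -0.001, 0.0]
ft_force: [0.6, -0.7, -3.5]
width: 0.0136
gripper_force: 60.0
t: 23.4
ee_pos: [0.3953, 0.2723, 0.1294]
tool_rot: [0.979, 0.202, -0.001, 0.0]
ft_force: [0.2, -0.1, -2.6]
width: 0.0136
gripper_force: 60.0
[0.3953236  0.27234679 0.12935455] 23.309105804925167
```

```bash
python3 -m pendant '[{"delta_pos":[0.3,0.5,-25],"spin":0},{"delta_pos":[0.3,0.5,-55],"spin":0},{"delta_pos":[0.3,0.5,-75],"spin":0},{"delta_pos":[0.3,0.5,-81],"spin":0},{"delta_pos":[0.3,0.5,-84],"spin":0},{"delta_pos":[0.3,0.5,-86],"spin":0},{"delta_pos":[0.3,0.5,-86],"spin":0},{"delta_pos":[0.3,0.5,-86],"spin":0}]'
python3 -m pendant '[{"delta_pos":[0,0,-0.5],"spin":0},{"delta_pos":[0,0,-1],"spin":0},{"delta_pos":[0,0,-1],"spin":0}]'
```

```text
t: 24.07
ee_pos: [0.396, 0.2737, 0.0449]
tool_rot: [0.979, 0.202, 0.001, -0.0]
ft_force: [-0.2, 1.0, -3.0]
width: 0.0136
gripper_force: 60.0
t: 24.32
ee_pos: [0.3957, 0.2738, 0.0433]
tool_rot: [0.979, 0.203, 0.0, -0.0]
ft_force: [-0.7, 0.3, -3.1]
width: 0.0134
gripper_force: 60.0
```

```bash
python3 -m pendant '[{"delta_pos":[0,-0.5,-1],"spin":0},{"delta_pos":[0,-0.5,-1.2],"spin":0},{"delta_pos":[0,-0.5,-1.2],"spin":0}]'
```

```text
t: 24.57
ee_pos: [0.3957, 0.2736, 0.043]
tool_rot: [0.979, 0.203, 0.001, -0.0]
ft_force: [-4.6, 1.9, 17.1]
width: 0.0136
gripper_force: 60.0
```

Contact. I release, rise, and move back clear (to about x 420, y -330, away from both views of the blanks).

```bash
python3 -m pendant '[{"delta_pos":[0,0,0.8],"spin":0},{"delta_pos":[0,0,0.8],"spin":0},{"delta_pos":[0,0,0.8],"spin":0},{"delta_pos":[0,0,0.8],"spin":0},{"delta_pos":[0,0,0.8],"spin":0},{"delta_pos":[0,0,15],"spin":0},{"delta_pos":[0,0,45],"spin":0},{"delta_pos":[0,0,85],"spin":0},{"delta_pos":[0,0,120],"spin":0},{"delta_pos":[0,0,120],"spin":0}]' 0.1
python3 -m pendant '[{"delta_pos":[100,-280,30],"spin":0},{"delta_pos":[100,-280,30],"spin":0},{"delta_pos":[100,-280,30],"spin":0},{"delta_pos":[100,-280,30],"spin":0},{"delta_pos":[100,-280,30],"spin":0},{"delta_pos":[100,-280,30],"spin":0},{"delta_pos":[100,-280,30],"spin":0},{"delta_pos":[100,-280,30],"spin":0},{"delta_pos":[100,-280,30],"spin":0},{"delta_pos":[100,-280,30],"spin":0}]'
python3 -m pendant '[{"delta_pos":[-90,-370,0],"spin":0},{"delta_pos":[-90,-370,0],"spin":0},{"delta_pos":[-90,-370,0],"spin":0},{"delta_pos":[-90,-370,0],"spin":0},{"delta_pos":[-90,-370,0],"spin":0},{"delta_pos":[-90,-370,0],"spin":0},{"delta_pos":[-90,-370,0],"spin":0},{"delta_pos":[-90,-370,0],"spin":0},{"delta_pos":[-90,-370,0],"spin":0},{"delta_pos":[-90,-370,0],"spin":0}]'
python3 - <<'E'
from h import *
a,b=ctrl.read_camera("top"),ctrl.read_camera("scene")
cv2.imwrite("pics/top2.png",a);cv2.imwrite("pics/scene2.png",b)
T=dict(disc=((656.2,-119.1),None),square=((561.2,397.6),-20.3),oblong=((481.1,103.1),22.6),angle=((395.6,273.1),23.4))
tl=[]
for k,((x,y),an) in T.items():
    P=np.array([x,y,53])/1000
    for n,im in(("top",a),("scene",b)):
        u,v=proj(n,P)[0].round().astype(int);r=9
        try:
            c=contour(im,(u-r,v-r,u+r+1,v+r+1),"grip");p=cast(n,c,.053);print(k,n,(cen(p)*1000-[x,y]).round(1),*rect(p)[1:])
        except Exception as e: print(k,n,e)
        tl.append(cv2.resize(im[v-20:v+25,u-20:u+25],(200,200),interpolation=cv2.INTER_CUBIC))
cv2.imwrite("pics/m2.png",np.vstack([np.hstack(tl[::2]),np.hstack(tl[1::2])]))
E
```

```text
t: 25.4
ee_pos: [0.3973, 0.2742, 0.1672]
tool_rot: [0.979, 0.203, 0.004, -0.001]
ft_force: [0.5, 0.7, 0.3]
width: 0.0526
gripper_force: 0.0
t: 26.23
ee_pos: [0.495, -0.0067, 0.1912]
tool_rot: [0.979, 0.202, -0.001, -0.0]
ft_force: [0.6, -0.3, 0.7]
width: 0.0525
gripper_force: 0.0
t: 27.07
ee_pos: [0.405, -0.3802, 0.1913]
tool_rot: [0.979, 0.202, -0.0, 0.001]
ft_force: [0.6, 0.3, -0.7]
width: 0.0521
gripper_force: 0.0
disc top [-0.6 -1.5] [31.3 14.6] -19.9
disc scene [-7.8  2.1] [52.3 40.1] 82.8
square top [ 0.2 -1.6] [31.6 14.8] -20.5
square scene [ 0.7 -0.2] [31.8 14.8] -19.1
oblong top [-2.  -0.8] [31.6 15.2] 20.7
oblong scene [-30.3   4. ] [57.9 24.3] 74.0
angle top [-0.9 -1.3] [31.2 14.2] 11.8
angle scene [-21.6  13.5] [76.  43.6] 85.5
```

View pics/m2.png

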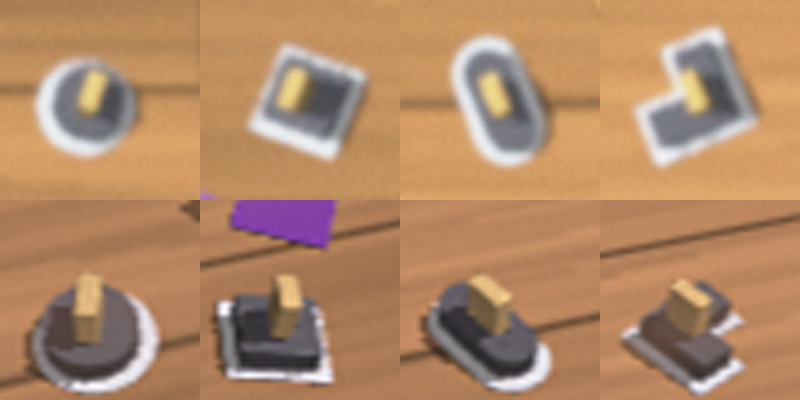

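View pics/top2.png

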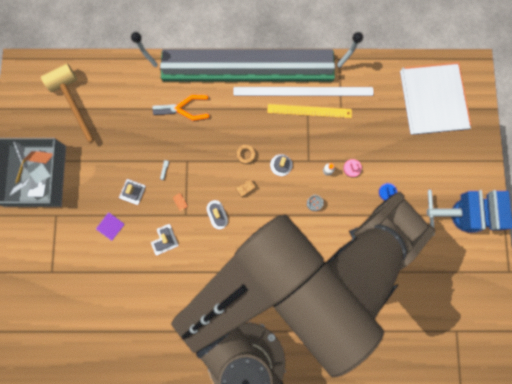

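All four sit within about 2 mm on their blanks, with rims visible all round; tin (316,203) and bottle (330,169) are where they were. Only the L's grip angle reads oddly, so I check its plate.

```bash
python3 - <<'E'
from h import *
a=cv2.imread("pics/top2.png")
p=cast("top",contour(a,(148,222,184,260),"plate"),.021);print(rect(p),cv2.approxPolyDP((p*1000).astype(np.float32)[:,None],6,True)[:,0].round().tolist())
p=cast("top",contour(a,(332-181,232,346-166,252),"grip"),.053);q=(p*1000)-(cen(p)*1000);w,v=np.linalg.eigh(q.T@q);print(np.degrees(np.arctan2(v[1,1],v[0,1])))
o=ctrl.get_obs();print(o["t"],o["qvel"].round(3) if hasattr(o["qvel"],"round") else o["qvel"])
E
```

```text
(array([395.2, 280.8]), array([64.8, 62.6]), -66.7) [[432.0, 266.0], [420.0, 290.0], [414.0, 277.0], [388.0, 264.0], [381.0, 306.0], [359.0, 299.0], [381.0, 242.0]]
-162.77029002932738
27.1667 [ 0.043 -0.02   0.035  0.005  0.     0.019]
```

```bash
python3 - <<'E'
from h import *
a=cv2.imread("pics/top2.png");b=cv2.imread("pics/scene2.png")
for k,P in dict(disc=(656.2,-119.1),oblong=(481.1,103.1),angle=(395.6,273.1)).items():
    u,v=proj("scene",[P[0]/1000,P[1]/1000,.053])[0].round().astype(int)
    h=cv2.cvtColor(b[v-9:v+10,u-11:u+12],cv2.COLOR_BGR2HSV)
    m=((h[...,1]<125)&(h[...,1]>85)&(h[...,2]>195)).astype(np.uint8)
    n,L,s,c=cv2.connectedComponentsWithStats(m,connectivity=4);i=1+s[1:,4].argmax()
    print(k,s[i],(cast("scene",c[i]+[u-11,v-9],.053)*1000-P).round(1))
u,v=proj("scene",[.3956,.2731,.03])[0].round().astype(int);w,z=proj("top",[.3956,.2731,.03])[0].round().astype(int)
cv2.imwrite("pics/l.png",np.hstack([cv2.resize(i,(400,400),interpolation=cv2.INTER_CUBIC) for i in(a[z-16:z+17,w-16:w+17],b[v-16:v+17,u-16:u+17])]))
E
```

```text
disc [ 8  5  6 10 42] [[ 2.2 -1.6]]
oblong [ 7  6 10  6 33] [[-1.1  0.5]]
angle [ 7  6  9  7 26] [[-0.3  0.7]]
```

View pics/l.png

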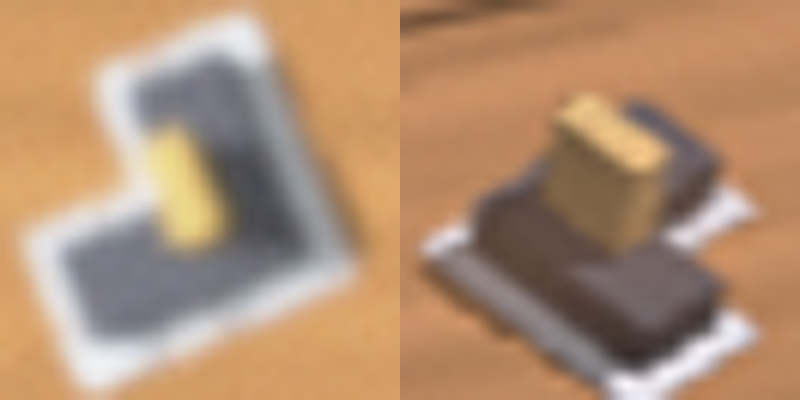

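The L lies parallel and centred on its blank: the rim on its right (about (310,170) in the crop) is only darkened by shadow. The scene view puts the three grips I rechecked (disc, bar, L) within 3 mm. I let the arm settle and hand in.

```bash
python3 -m pendant '[{"delta_pos":[0,0,0],"spin":0},{"delta_pos":[0,0,0],"spin":0},{"delta_pos":[0,0,0],"spin":0},{"delta_pos":[0,0,0],"spin":0}]'; python3 -c "
from plant import ctrl;print(ctrl.sign_off())"
```

```text
t: 27.5
ee_pos: [0.4061, -0.3756, 0.192]
tool_rot: [0.979, 0.203, 0.0, 0.0]
ft_force: [-0.0, 0.2, -0.4]
width: 0.0523
gripper_force: 0.0
the job is handed in; nothing more can be done
None
```

All four forms are on their matching blanks, measured within about 3 mm of centre and turned to match, with the tin and bottle not touched; I handed the job in at about 27.5 s, and no verdict was shown.

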